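# Change over the plates at the printer's cooling dock

### The job

Draw the tray with the yellow print out of the dock by its front lip, all the way to its stop, the print riding along upright and untouched; then push the empty tray fully home in its own lane. Nothing is to be gripped or lifted: hook the lip with a fingertip and do not pinch it. Leave the full tray out, and leave the other things around the dock alone.

Things in the scene. Friction and masses are not known exactly. Their poses are not given: they have to be found in the camera images.
- dock: plate dock fixed to the table: black base 300 (x) by 420 (y) by 18 mm; origin: centre of its underside. Its x points to the rear, away from the robot. Two lanes of rails side by side, 85 mm either side of its middle, a grey fan 62 mm tall at the rear of each. In each lane a tray 150 by 140 mm with a dark grey plate, its upper face 30 mm above the table. Which tray is in which lane varies
- full (a joint): how far the tray that carries the yellow print is drawn out along its rails towards the robot side (the dock's -x), in m: 0 is fully home against the rear stop, 0.12 fully out against the front stop. It slides with about 1.5 N of friction and stays where it is left
- full_lip: the upturned aluminium lip along the front edge of the tray that carries the yellow print: 140 mm long along its y, 5 mm thick along its x, standing 20 mm above the plate and 26 mm above the tray's underside. Origin: middle of the lip's foot, level with the tray's underside. The plate lies behind it, to +x, for 145 mm
- full_face: the orange strip, 3 mm thick, on the front (-x side) of that lip, 4 mm lower than the lip's top edge; it moves with the tray
- full_lip_top (a point): middle of the top edge of the lip of the tray that carries the yellow print, 50 mm above the table; x points back over the plate (the way home), -x is the way out, y along the lip
- empty (a joint): how far the empty tray is drawn out along its rails towards the robot side (the dock's -x), in m: 0 is fully home against the rear stop, 0.12 fully out against the front stop. It slides with about 1.5 N of friction and stays where it is left
- empty_lip: the upturned aluminium lip along the front edge of the empty tray: 140 mm long along its y, 5 mm thick along its x, standing 20 mm above the plate and 26 mm above the tray's underside. Origin: middle of the lip's foot, level with the tray's underside. The plate lies behind it, to +x, for 145 mm
- empty_face: the orange strip, 3 mm thick, on the front (-x side) of that lip, 4 mm lower than the lip's top edge; it moves with the tray
- empty_lip_top (a point): middle of the top edge of the lip of the empty tray, 50 mm above the table; x points back over the plate (the way home), -x is the way out, y along the lip
- print: the finished yellow print, a stepped bottle-like piece, 34 mm across at the foot, 45 mm tall, about 25 g, standing loose on the full tray's plate, its axis 80 to 110 mm behind the lip and up to 15 mm off the middle; origin at the centre of its underside, z up
- pawn: small red printed pawn, 30 mm across, 45 mm tall, standing on the dock's side ledge; a bystander, to be left alone
- sample: small blue printed test block, 24 mm cube, on the dock's other side ledge; a bystander, to be left alone
- cleaner: white cleaner bottle, 64 mm across, 170 mm tall, standing beside the dock; a bystander, to be left alone
- gluestick: green glue stick, 28 mm across, 95 mm tall, standing beside the dock; a bystander, to be left alone
- scraper: plate scraper lying on the table beside the dock; a bystander, to be left alone
- driver: screwdriver lying on the table beside the dock; a bystander, to be left alone
- spool: small spool of yellow filament, 110 mm across, 51 mm tall, lying flat beside the dock; a bystander, to be left alone
Things that resemble listed ones, but are neither listed nor needed, are in the scene too. Several things have the shape of the print; the one meant has the colours described above.

How it is judged:
On the way, in this order (a step that is already met when the one before it is completed fails the run):
1. the full tray is drawn out to its stop with the print upright on it, the empty one not yet home (value of joint full above 0.112 m and value of joint empty above 0.03 m and z of print in the frame of full_lip_top between -0.024 and -0.014 m and x of print in the frame of full_lip_top between 0.02 and 0.15 m and y of print in the frame of full_lip_top between -0.07 and 0.07 m and angle between print's own z axis and vertical below 0.15 rad), for 0.2 s.
2. the empty tray is pushed home (value of joint empty below 0.006 m), for 0.2 s.
At the end, for the whole second after the job is handed in: The full tray is out to within 8 mm of its stop, the empty tray is home to within 6 mm, and the yellow print stands upright (within 0.15 rad) and at rest on the full tray's plate (value of joint full above 0.112 m and value of joint empty below 0.006 m and z of print in the frame of full_lip_top between -0.024 and -0.014 m and x of print in the frame of full_lip_top between 0.02 and 0.15 m and y of print in the frame of full_lip_top between -0.07 and 0.07 m and angle between print's own z axis and vertical below 0.15 rad and linear speed of print below 0.02 m/s); the robot touches nothing.
It fails at once if the yellow print is touched by the robot (contact force between any of the fingers, the arm and print above 0.5 N).
It fails at once if the yellow print is tipped over or lifted off its plate (angle between print's own z axis and vertical above 0.5 rad or z of print in the frame of full_lip_top above -0.008 m).
It fails at once if the lip of the full tray is pinched between the fingers (contact force between the fingers and full_lip above 1.5 N and contact force between the fingers and full_face above 1.5 N).
It fails at once if the lip of the empty tray is pinched between the fingers (contact force between the fingers and empty_lip above 1.5 N and contact force between the fingers and empty_face above 1.5 N).
It fails at once if a bystander is moved by more than 20 mm (distance of any of pawn, sample, cleaner, gluestick, scraper, driver, spool from where it was at the start of the episode above 0.02 m).
It also fails if it takes over 42 s, if anything falls off the work surface, if the arm or the gripper's body presses on something with over 40 N, if the wrist force passes 120 N, or if a joint passes its speed limit or range.

### The arm

A 6-joint arm with a two-finger parallel gripper is mounted at the origin on the work surface. World frame = base frame: x ahead of the robot, y to its left, z up, the work surface at z = 0. Lengths are in m, angles in rad, forces in N, time in s.
With the tool pointing down it reaches from about 0.225 to 0.875 m from the base axis. Payload 3.4 kg.
Tool frame: the origin (TCP) lies between the finger pads; the fingertips stand 17 mm ahead of it and the grasp point (between the pads) lies 2 mm behind it; z points along the fingers, y is the direction in which the jaws open and shut (so a half turn about z gives the same grasp; the last joint's range is limited). The gripper opens to 85 mm and grips with 20 to 120 N. Pads are 22 mm wide; open, the fingers measure 114 mm over their backs; the gripper's body (76 mm by 85 mm) begins 54 mm behind the grasp point. The pads swing forward as they close: fully open they stand 13 mm farther back than shut.
Start: joints at [1.1, 0.276, 1.505, -0, 1.361, -0.121], TCP at [0.197, 0.54, 0.225] pointing down, gripper open.
Joint ranges: [-2.89, 2.89], [-0.75, 2.08], [0.22, 2.7], [-1.18, 4.32], [0.11, 2.71], [-2.7, 2.7]. Speed limits (rad/s): [2.57, 2.57, 3.14, 3.14, 3.14, 3.14].

### API

Orientations are given as a rotation vector (axis times angle).
In Python, from rig import readout, read_camera, order, find_in, trace, mark_of gives the robot as it stands.
- The arm moves only by the tool play_rows, never from a script. Its argument "plan" is a list of rows, each a list of 3 entries, a list of its own where there are three numbers: the turn, a rotation vector about the world's x, y, z in rad, then the shift along the world's x, y, z in cm, then the opening, from 0 (shut) to 1 (fully open). In form: [[[wx, wy, wz], [x, y, z], fingers], ...]. A call has 1 to 20 rows; each row shifts and turns the commanded pose from where the row before left it; what a row does not reach is not made up. A row lasts 1/8 s, in which the tool goes at most 62.5 mm and 10.7 degrees, less where a joint would pass 70% of its speed; a pose out of reach is approached as far as the arm can. A call with a gripper value outside its range is refused whole. The fingers move at their own pace and stop on an object; "squeeze" is the grip in N (left out, the last holds). Time passes only in rows, so rows that do not move let the fingers close. It gives the time, the measured TCP pose, the force and the opening at its end, in the units of the state.
- readout.get_obs(): the state, without advancing time (a new reading comes with each control period).
- read_camera(name): name is "side" or "top"; returns a dict with "frame" (480x640x3 uint8, red, green, blue), "camera_matrix" (3x3 intrinsics, pixels), "k1" (the pictures are not rectified: a ray, as slopes to the right and down, at radius r is drawn at 1 + k1 r^2 times it, then the intrinsics apply), "xyz" and "orientation" of the camera in the world. Camera axes: x right, y down, z forward; pixel columns grow to the right and rows downward; lengths in m; the calibration is good to about 2 mm. A picture is of the moment at which its call begins. There is no depth.
- order.job_done(): hands the job in, once; it reports no verdict.
Trained networks look in the newest picture that a camera, given by its name, has taken for a name from the list of things; names that differ only in an ending like _2 or _b are one class to them, and where a whole thing is asked for, a point or a joint stands for the part that bears it (a point fixed in the world has none). Each returns a list of dicts, best first, with "confidence" (0 to 1); they miss things now and then, are a little off and sometimes report something else, mostly with a low value. They report only what shows in the picture. A call takes as long as a camera call. They do not tell look-alikes from the thing itself.
- find_in(camera, query): "extent" ([left, top, width, height] as shares, 0 to 1, of the picture: columns of its width, rows of its height, round what is visible of it).
- trace(camera, query): "region" (480x640 bool, what is visible of it) and "extent" ([left, top, width, height] as shares, 0 to 1, of the picture: columns of its width, rows of its height, round what is visible of it).
- mark_of(camera, query): "point" ([column, row] as shares, 0 to 1, of the picture: columns of its width, rows of its height: a listed point, or the origin of a listed thing).
The state is a dict: "time_s": time; "joints": joint angles; "joint_vel": joint speeds; "joint_efforts": joint torques, N m; "tcp_pos": TCP position; "tcp_rot": TCP orientation; "ft_force": force on the tool from outside, world axes, zero at the start; "ft_torque": the same for the moment, N m; "gripper_width": opening from 0.0 (shut) to 1.0 (fully open).
Only numpy, scipy, OpenCV 4.12 (cv2) and the standard library are available. Lean on these libraries where they do the work, as an engineer would, in place of code of your own. Each camera call takes 0.05 s, during which the arm holds its last target. There are 200 camera calls.

## Working session

There is one attempt and no reset: what is moved stays moved. The work goes in short steps, Python scripts to look and compute and a tool call to move; the robot and the scene stay as the last step left them, time stands still between calls to the robot, and variables do not carry over. Pictures are saved under pics/ and viewed, about 8 in all and at most 12, crops included, and the job is handed in when it is done.

Besides the shell and the picture viewer there is one more tool, called after ">>>" by a JSON object that holds its "method" and its "body". play_rows: Moves the arm, as the interface text tells. Its arguments: {"type":"object","properties":{"plan":{"type":"array"},"squeeze":{"type":"number"}},"required":["plan"]}

```bash
ls; mkdir -p pics
cat > h.py <<'E'
import numpy as np, cv2
from scipy.spatial.transform import Rotation as R
from rig import readout, read_camera, order, find_in, trace, mark_of
def rot(o):
    o=np.array(o,float)
    return o if o.shape==(3,3) else (R.from_rotvec(o).as_matrix() if o.size==3 else R.from_quat(o).as_matrix())
def ray(c,u,v):
    K=np.array(c["camera_matrix"]); d=np.array([(u-K[0,2])/K[0,0],(v-K[1,2])/K[1,1]]); s=d.copy()
    for _ in range(20): s=d/(1+c["k1"]*(s@s))
    w=rot(c["orientation"])@np.array([s[0],s[1],1.]); return np.array(c["xyz"],float),w
def at_z(c,u,v,z):
    o,w=ray(c,u,v); return o+w*(z-o[2])/w[2]
def tri(c1,p1,c2,p2):
    o1,a=ray(c1,*p1);o2,b=ray(c2,*p2); a=a/np.linalg.norm(a); b=b/np.linalg.norm(b)
    t=np.linalg.lstsq(np.c_[a,-b],o2-o1,rcond=None)[0]; p,q=o1+t[0]*a,o2+t[1]*b
    return (p+q)/2,np.linalg.norm(p-q)
def proj(c,P):
    K=np.array(c["camera_matrix"]); x=rot(c["orientation"]).T@(np.array(P)-np.array(c["xyz"])); s=x[:2]/x[2]; s=s*(1+c["k1"]*(s@s))
    return K[0,0]*s[0]+K[0,2],K[1,1]*s[1]+K[1,2]
def save(f,im): cv2.imwrite("pics/"+f,im[...,::-1])
E
python3 - <<'E'
from h import *
cs={}
for n in("top","side"):
    c=cs[n]=read_camera(n); save(n+"0.png",c["frame"]); print(n,c["xyz"],c["orientation"],c["k1"],c["camera_matrix"])
    for q in("full_lip_top","empty_lip_top","print","dock"):
        print(q,[(np.round(np.array(m["point"])*[640,480],1),round(m["confidence"],2)) for m in mark_of(n,q)])
print(readout.get_obs())
E
```

```text
pics
top [ 0.46412525 -0.0219823   1.37500264] [-2.14498158  2.1634016  -0.14008305] -0.12409756905232484 [[493.41945927   0.         323.53673539]
 [  0.         493.41945927 242.75717667]
 [  0.           0.           1.        ]]
full_lip_top [(array([411.7, 243.6]), 0.5), (array([291.1, 243.7]), 0.48)]
empty_lip_top [(array([427.9, 269.5]), 0.75), (array([355.7, 274.5]), 0.65)]
print [(array([226.7, 193.2]), 0.44), (array([288. , 206.1]), 0.41), (array([310.4, 172. ]), 0.41)]
dock [(array([223.2, 256.3]), 0.72)]
side [0.4730135  0.69352465 0.90701149] [-0.33573128  2.86147725 -1.06687864] -0.03563397136071123 [[456.2302414    0.         315.38887735]
 [  0.         456.2302414  248.69862781]
 [  0.           0.           1.        ]]
full_lip_top [(array([302.5, 282.1]), 0.55)]
empty_lip_top [(array([306.6, 288.1]), 0.56), (array([361. , 191.9]), 0.48)]
print [(array([262.9, 281.1]), 0.81), (array([211.1, 344.9]), 0.81), (array([227.9, 259.9]), 0.65)]
dock [(array([306.8, 263.5]), 0.79), (array([331.5, 422.5]), 0.67)]
{'time_s': 0.5, 'joints': array([ 1.10001456e+00,  2.75926479e-01,  1.50492205e+00, -3.83542623e-06,
        1.36071660e+00, -1.21001935e-01]), 'joint_vel': array([ 0.00176924, -0.00096524, -0.00257322,  0.00202605, -0.00181972,
        0.00014391]), 'joint_efforts': array([-7.88765574e-04, -4.16256058e+01, -2.45877117e+01, -3.40493207e-04,
        1.29246284e-03, -3.89146379e-06]), 'tcp_pos': array([0.197063  , 0.54019624, 0.22530409]), 'tcp_rot': array([5.46633029e-01, 3.09365864e+00, 3.96354967e-05]), 'ft_force': array([0.24589814, 0.97108065, 0.2246257 ]), 'ft_torque': array([-0.0146449 ,  0.03532789, -0.01333369]), 'gripper_width': 1.0014717147162207}
```

View pics/top0.png

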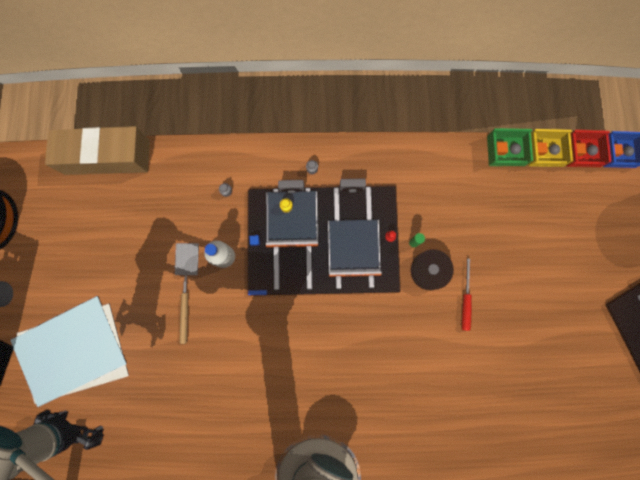

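View pics/side0.png

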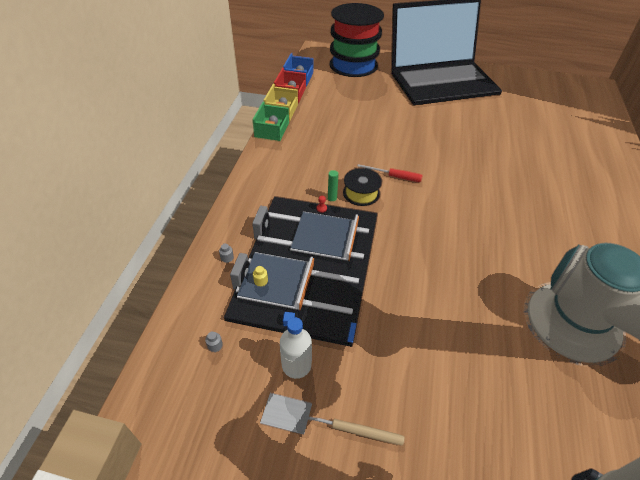

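The print candidates in the top view are the yellow piece at (286,205) and two grey look-alikes at (226,189) and (312,167). The yellow one stands on the tray in the left lane, whose lip is near (291,244). The empty tray is in the other lane, with its lip near (355,274). I'll check both trays in close crops.

Run:
```python
from h import *
T=read_camera("top");S=read_camera("side")
a=cv2.resize(T["frame"][180:300,240:405],None,fx=4.8,fy=4.8,interpolation=cv2.INTER_CUBIC)
b=cv2.resize(S["frame"][195:325,225:385],None,fx=4.6,fy=4.6,interpolation=cv2.INTER_CUBIC)
save("topc.png",a);save("sidec.png",b)
for n in("top","side"):
  for q in("full_lip","empty_lip","full_face","print"):
    for t in trace(n,q):
      m=t["region"]; r=cv2.minAreaRect(np.argwhere(m)[:,::-1].astype(np.float32)); print(n,q,round(t["confidence"],2),np.round(cv2.boxPoints(r),1).tolist())
print(tri(T,(291.1,243.7),S,(302.5,282.1)))
```

```text
top full_lip 0.62 [[329.0, 276.0], [329.0, 273.0], [361.0, 273.0], [361.0, 276.0]]
top full_lip 0.48 [[275.0, 242.0], [310.0, 242.0], [310.0, 243.0], [275.0, 243.0]]
top empty_lip 0.56 [[460.6000061035156, 329.8999938964844], [463.5, 259.79998779296875], [473.3999938964844, 260.20001220703125], [470.3999938964844, 330.29998779296875]]
top empty_lip 0.4 [[353.0, 273.0], [353.0, 272.0], [369.0, 272.0], [369.0, 273.0]]
top full_face 0.48 [[267.0, 244.0], [316.0, 244.0], [316.0, 246.0], [267.0, 246.0]]
top print 0.71 [[216.5, 189.5], [225.0, 181.0], [234.5, 190.5], [226.0, 199.0]]
top print 0.49 [[276.0, 204.0], [285.5, 194.5], [296.0, 205.0], [286.5, 214.5]]
top print 0.44 [[305.0, 161.0], [317.0, 161.0], [317.0, 174.0], [305.0, 174.0]]
side full_lip 0.56 [[346.3999938964844, 252.5], [354.0, 226.0], [355.6000061035156, 226.5], [348.0, 253.0]]
side full_lip 0.44 [[236.60000610351562, 297.1000061035156], [246.89999389648438, 244.3000030517578], [314.5, 257.5], [304.20001220703125, 310.20001220703125]]
side empty_lip 0.47 [[345.8999938964844, 252.5], [355.1000061035156, 214.5], [357.70001220703125, 215.1999969482422], [348.5, 253.10000610351562]]
side full_face 0.68 [[296.8999938964844, 306.29998779296875], [311.5, 260.5], [315.1000061035156, 261.70001220703125], [300.6000061035156, 307.5]]
side print 0.69 [[254.0, 267.0], [267.0, 267.0], [267.0, 285.0], [254.0, 285.0]]
side print 0.67 [[219.0, 243.0], [232.0, 243.0], [232.0, 262.0], [219.0, 262.0]]
side print 0.51 [[204.0, 332.0], [221.0, 332.0], [221.0, 351.0], [204.0, 351.0]]
(array([0.6391156 , 0.0664161 , 0.03406753]), np.float64(0.0032692276802137998))
```

View pics/topc.png

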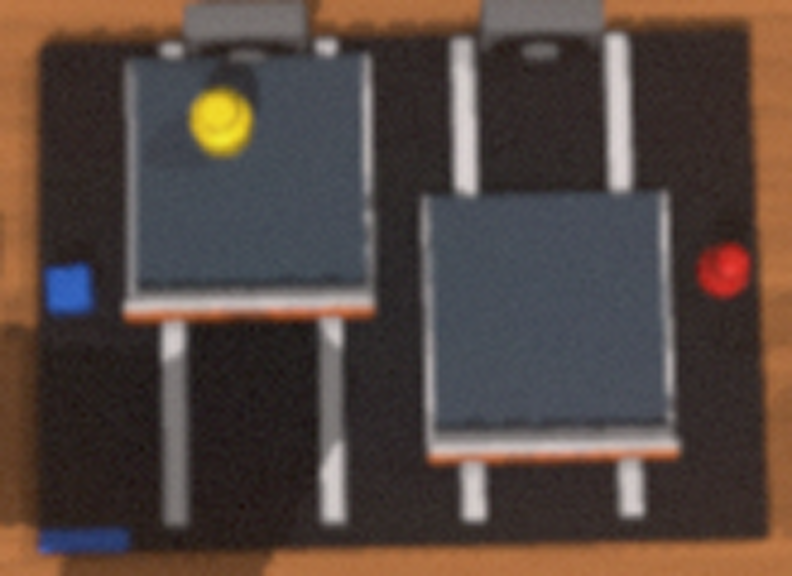

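View pics/sidec.png

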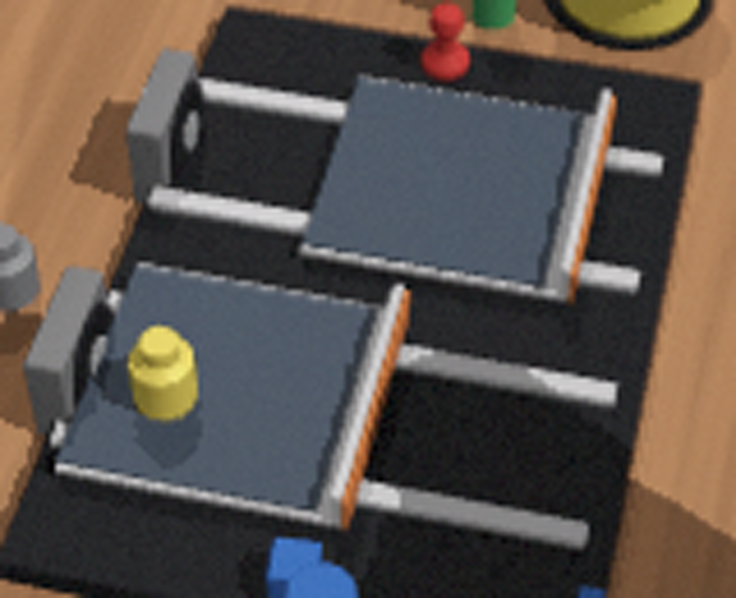

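Run:
```python
from h import *
T=read_camera("top");S=read_camera("side")
t=lambda x,y:(240+x/4.8,180+y/4.8); s=lambda x,y:(225+x/4.6,195+y/4.6)
P={"fullL":(t(125,306),s(347,492)),"fullR":(t(375,300),s(409,292)),"empL":(t(429,450),s(575,262)),"empR":(t(680,445),s(612,97))}
for k,(a,b) in P.items():
    p,e=tri(T,a,S,b); q=at_z(T,*a,.05); print(k,p.round(4),round(e,4),q.round(4),np.round(np.array(proj(S,q))-b,1))
for k,a in {"dockFL":t(40,552),"dockFR":t(768,538),"dockBL":t(40,38),"dockBR":t(748,25)}.items(): print(k,at_z(T,*a,.018).round(4))
print("print",tri(T,t(221,118),S,s(162,345)), at_z(T,*t(221,118),.07))
```

```text
fullL [0.6322 0.133  0.0502] 0.0072 [0.6359 0.1333 0.05  ] [-3.2 -0.5]
fullR [ 0.6351 -0.0082  0.0378] 0.0091 [ 0.6381 -0.008   0.05  ] [-3.  -3.8]
empL [ 0.5496 -0.0377  0.0523] 0.0067 [ 0.5531 -0.0376  0.05  ] [-2.8  0.1]
empR [ 0.5522 -0.18    0.0379] 0.0063 [ 0.5546 -0.1785  0.05  ] [-1.7 -3.2]
dockFL [0.4984 0.1852 0.018 ]
dockFR [ 0.5029 -0.2317  0.018 ]
dockBL [0.7996 0.1886 0.018 ]
dockBR [ 0.8038 -0.2286  0.018 ]
print (array([0.74000515, 0.07795254, 0.06518632]), np.float64(0.0007683995943830188)) [0.7393793  0.07764008 0.07      ]
```

>>> {"method": "play_rows", "body": {"plan": [[[0,0,0.026],[1.8,-3.4,0],0],[[0,0,0.026],[1.8,-3.4,0],0],[[0,0,0.026],[1.8,-3.4,0],0],[[0,0,0.026],[1.8,-3.4,0],0],[[0,0,0.026],[1.8,-3.4,0],0],[[0,0,0.026],[1.8,-3.4,0],0],[[0,0,0.026],[1.8,-3.4,0],0],[[0,0,0.026],[1.8,-3.4,0],0],[[0,0,0.026],[1.8,-3.4,0],0],[[0,0,0.026],[1.8,-3.4,0],0],[[0,0,0.026],[1.8,-3.4,0],0],[[0,0,0.026],[1.8,-3.4,0],0],[[0,0,0.026],[1.8,-3.4,0],0],[[0,0,0.026],[1.8,-3.4,0],0],[[0,0,0],[4,0,0],0],[[0,0,0],[4,0,0],0],[[0,0,0],[4,0,0],0],[[0,0,0],[4,0,0],0],[[0,0,0],[4,0,0],0],[[0,0,0],[2,0,0],0]]}}

```text
time_s: 3.6
tcp_pos: [0.6711, 0.0641, 0.2246]
tcp_rot: [-0.022, 3.141, 0.0]
ft_force: [-0.2, -0.3, -0.4]
gripper_width: 0.002
```

>>> {"method": "play_rows", "body": {"plan": [[[0,0,0],[0.1,-0.3,-3],0],[[0,0,0],[0,0,-3],0],[[0,0,0],[0,0,-3],0],[[0,0,0],[0,0,-3],0],[[0,0,0],[0,0,-2],0],[[0,0,0],[0,0,-0.5],0],[[0,0,0],[0,0,0],0]]}}

```text
time_s: 4.47
tcp_pos: [0.6703, 0.0612, 0.0805]
tcp_rot: [-0.022, 3.141, 0.0]
ft_force: [-0.3, -0.2, 0.3]
gripper_width: -0.008
```

Run:
```python
from h import *
T=read_camera("top");S=read_camera("side")
a=cv2.resize(T["frame"][170:290,235:345],None,fx=4,fy=4,interpolation=cv2.INTER_CUBIC)
b=cv2.resize(S["frame"][195:315,225:325],None,fx=4,fy=4,interpolation=cv2.INTER_CUBIC)
save("c1.png",np.hstack([b,a])); p=readout.get_obs()["tcp_pos"]; print(p)
print([np.round((np.array(proj(S,p+[0,0,-.017]))-[225,195])*4), np.round((np.array(proj(S,[.637,.063,.05]))-[225,195])*4)])
```

```text
[0.67094083 0.06121307 0.08151041]
[array([262., 301.]), array([317., 329.])]
```

View pics/c1.png

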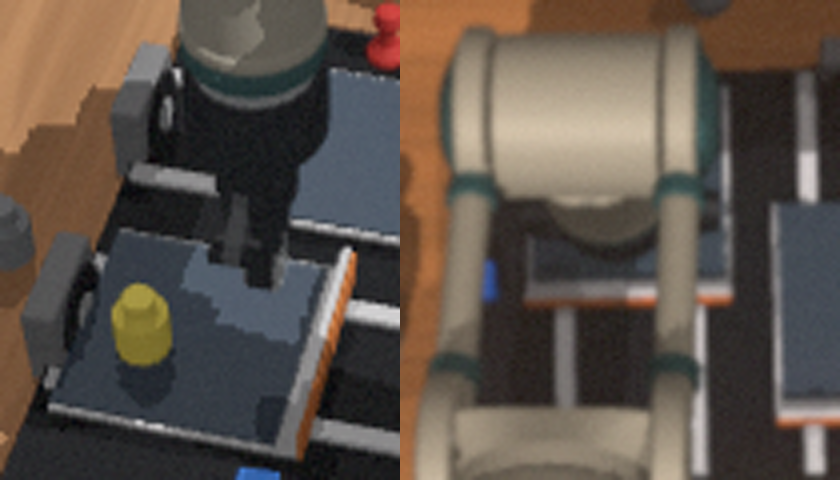

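The crop shows the fingertip at side-crop (262,287). It is over the plate, between the lip and the yellow print at (142,325), with clearance on both sides. Next I'll lower it behind the lip and start pulling slowly.

>>> {"method": "play_rows", "body": {"plan": [[[0,0,0],[0,0,-1],0],[[0,0,0],[0,0,-1],0],[[0,0,0],[0,0,-0.8],0],[[0,0,0],[0,0,0],0],[[0,0,0],[-0.4,0,0],0],[[0,0,0],[-0.4,0,0],0],[[0,0,0],[-0.3,0,0],0],[[0,0,0],[-0.2,0,0],0],[[0,0,0],[-0.2,0,0],0],[[0,0,0],[-0.2,0,0],0],[[0,0,0],[-0.2,0,0],0],[[0,0,0],[-0.2,0,0],0],[[0,0,0],[-0.3,0,0],0],[[0,0,0],[-0.3,0,0],0],[[0,0,0],[-0.3,0,0],0]]}}

```text
time_s: 6.45
tcp_pos: [0.6398, 0.0612, 0.0523]
tcp_rot: [0.022, -3.141, -0.0]
ft_force: [-0.4, 0.3, 0.1]
gripper_width: 0.0
```

The force reads about zero when I expected roughly 1.5 N of drag, so I'll check whether the fingertip is against the lip.

Run:
```python
from h import *
S=read_camera("side")
save("c2.png",cv2.resize(S["frame"][195:315,225:345],None,fx=5,fy=5,interpolation=cv2.INTER_CUBIC)); o=readout.get_obs();print(o["tcp_pos"],o["ft_force"])
```

```text
[0.63929539 0.06125504 0.0522769 ] [-1.08141973 -0.45798041  0.55072172]
```

View pics/c2.png

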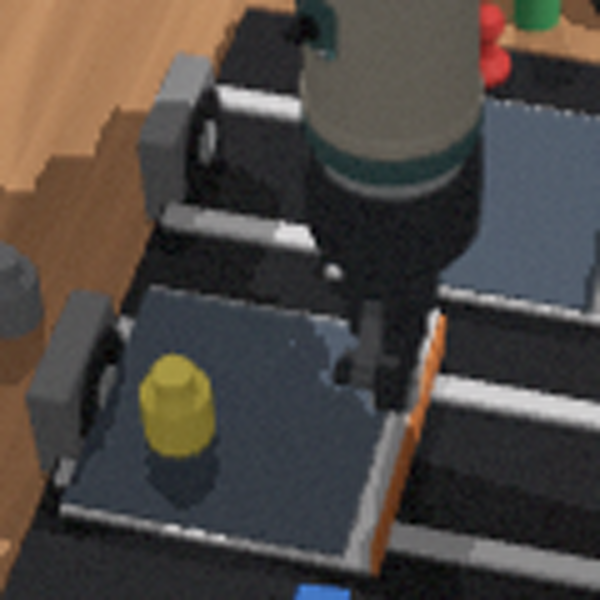

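The fingertip at (395,400) is right at the lip's inner face, and the tray hasn't moved yet. I'll continue slowly.

>>> {"method": "play_rows", "body": {"plan": [[[0,0,0],[-0.2,0,0],0],[[0,0,0],[-0.2,0,0],0],[[0,0,0],[-0.2,0,0],0],[[0,0,0],[-0.2,0,0],0],[[0,0,0],[-0.2,0,0],0],[[0,0,0],[-0.2,0,0],0],[[0,0,0],[-0.2,0,0],0],[[0,0,0],[-0.2,0,0],0]]}}

```text
time_s: 7.5
tcp_pos: [0.624, 0.0612, 0.0523]
tcp_rot: [-0.022, 3.141, 0.0]
ft_force: [-0.2, 0.5, 0.5]
gripper_width: -0.001
```

Run:
```python
from h import *
S=read_camera("side")
save("c3.png",cv2.resize(S["frame"][195:315,225:345],None,fx=5,fy=5,interpolation=cv2.INTER_CUBIC)); o=readout.get_obs();print(o["tcp_pos"],o["ft_force"])
for t in trace("side","full_face"):
      m=t["region"]; r=cv2.minAreaRect(np.argwhere(m)[:,::-1].astype(np.float32)); print(round(t["confidence"],2),np.round(cv2.boxPoints(r),1).tolist())
```

```text
[0.62356897 0.06122367 0.05228435] [-0.52116934 -0.71810394 -0.26579666]
0.68 [[297.0, 307.3999938964844], [305.70001220703125, 278.29998779296875], [309.70001220703125, 279.5], [300.8999938964844, 308.6000061035156]]
```

View pics/c3.png

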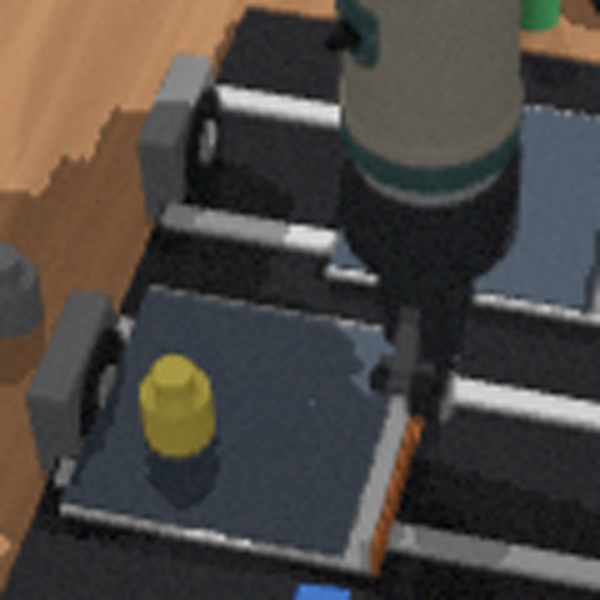

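The finger passed over the lip without touching it, and tray and print haven't moved. So the fingertips stand higher than I assumed, and I'll work out by how much from the picture.

Run:
```python
from h import *
S=read_camera("side"); p=readout.get_obs()["tcp_pos"]; print(p)
for dz in(0,-.005,-.01,-.017):
  print(dz,[np.round((np.array(proj(S,p+[dx,dy,dz]))-[225,195])*5) for dx,dy in((-.011,.0145),(.011,.0145),(0,0),(-.011,-.0145))])
print("lip",[np.round((np.array(proj(S,P))-[225,195])*5) for P in([.636,.133,.05],[.636,.133,.024],[.638,-.008,.05],[.637,.063,.05])])
print(at_z(S,225+378/5,195+572/5,.024), at_z(S,225+440/5,195+313/5,.05))
```

```text
[0.62398734 0.06120916 0.05235488]
0 [array([440., 439.]), array([394., 430.]), array([424., 410.]), array([454., 391.])]
-0.005 [array([440., 445.]), array([394., 436.]), array([424., 417.]), array([454., 397.])]
-0.01 [array([440., 452.]), array([394., 443.]), array([424., 423.]), array([454., 404.])]
-0.017 [array([440., 461.]), array([395., 452.]), array([424., 432.]), array([454., 413.])]
lip [array([361., 532.]), array([362., 564.]), array([430., 299.]), array([397., 411.])]
[0.6278476  0.13569758 0.024     ] [ 6.31040536e-01 -2.80277582e-04  5.00000000e-02]
```

>>> {"method": "play_rows", "body": {"plan": [[[0,0,0],[0,0,1.5],0],[[0,0,0],[1.5,0,0.5],0],[[0,0,0],[1.6,0,0],0],[[0,0,0],[1.5,0,0],0],[[0,0,0],[0,0,0],0],[[0,0,0],[0,0,-1],0],[[0,0,0],[0,0,-1],0],[[0,0,0],[0,0,-0.5],0],[[0,0,0],[0,0,-0.3],0],[[0,0,0],[0,0,-0.2],0],[[0,0,0],[0,0,0],0]]}}

```text
time_s: 9.02
tcp_pos: [0.6701, 0.0612, 0.0424]
tcp_rot: [-0.022, 3.141, 0.0]
ft_force: [-1.0, -0.4, 0.6]
gripper_width: 0.0
```

Run:
```python
from h import *
S=read_camera("side"); o=readout.get_obs();p=o["tcp_pos"];print(p,o["ft_force"])
im=cv2.resize(S["frame"][235:315,260:340],None,fx=8,fy=8,interpolation=cv2.INTER_CUBIC)
im=(255*(im/255.)**.5).astype(np.uint8)
save("c4.png",cv2.resize(im,(600,600)))
for dz in(0,-.017): print([np.round((np.array(proj(S,p+[0,dy,dz]))-[260,235])*7.5) for dy in (.0145,0,-.0145)])
```

```text
[0.67021937 0.06120675 0.0424993 ] [-0.43802222  0.12951913 -0.45189364]
[array([220., 343.]), array([233., 307.]), array([244., 272.])]
[array([222., 375.]), array([234., 339.]), array([246., 304.])]
```

View pics/c4.png

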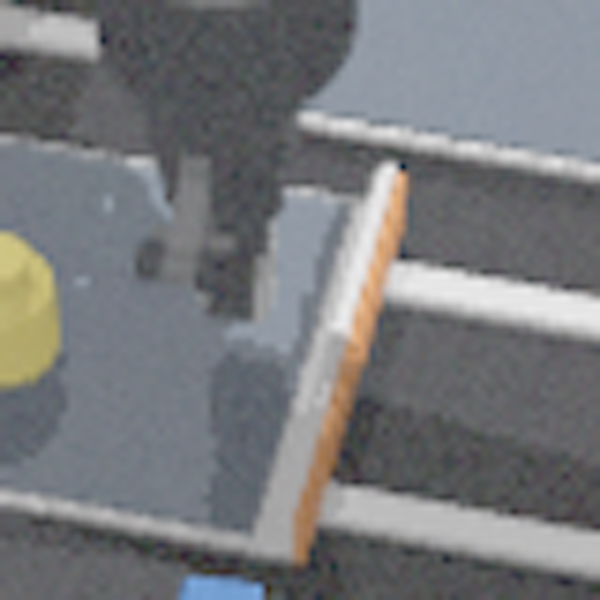

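The tip at (230,318) is above the plate, with its shadow just below it and no contact yet. I'll lower it in small steps.

>>> {"method": "play_rows", "body": {"plan": [[[0,0,0],[0,0,-0.2],0],[[0,0,0],[0,0,-0.2],0],[[0,0,0],[0,0,-0.2],0],[[0,0,0],[0,0,0],0]]}}

```text
time_s: 9.57
tcp_pos: [0.6699, 0.0612, 0.036]
tcp_rot: [0.022, -3.141, -0.0]
ft_force: [0.7, 0.4, -0.3]
gripper_width: 0.001
```

>>> {"method": "play_rows", "body": {"plan": [[[0,0,0],[-0.4,0,0],0],[[0,0,0],[-0.4,0,0],0],[[0,0,0],[-0.2,0,0],0],[[0,0,0],[-0.2,0,0],0],[[0,0,0],[-0.2,0,0],0],[[0,0,0],[-0.2,0,0],0],[[0,0,0],[-0.2,0,0],0],[[0,0,0],[-0.2,0,0],0],[[0,0,0],[-0.2,0,0],0],[[0,0,0],[-0.2,0,0],0],[[0,0,0],[-0.2,0,0],0],[[0,0,0],[-0.2,0,0],0],[[0,0,0],[-0.2,0,0],0],[[0,0,0],[-0.2,0,0],0]]}}

```text
time_s: 11.32
tcp_pos: [0.638, 0.0611, 0.0364]
tcp_rot: [-0.022, 3.141, -0.0]
ft_force: [1.6, -0.2, -1.1]
gripper_width: 0.001
```

>>> {"method": "play_rows", "body": {"plan": [[[0,0,0],[-0.25,0,0],0],[[0,0,0],[-0.3,0,0],0],[[0,0,0],[-0.35,0,0],0],[[0,0,0],[-0.4,0,0],0],[[0,0,0],[-0.4,0,0],0],[[0,0,0],[-0.4,0,0],0],[[0,0,0],[-0.4,0,0],0],[[0,0,0],[-0.4,0,0],0],[[0,0,0],[-0.4,0,0],0],[[0,0,0],[-0.4,0,0],0],[[0,0,0],[-0.4,0,0],0],[[0,0,0],[-0.4,0,0],0],[[0,0,0],[-0.4,0,0],0],[[0,0,0],[-0.4,0,0],0],[[0,0,0],[-0.4,0,0],0],[[0,0,0],[-0.4,0,0],0],[[0,0,0],[-0.4,0,0],0],[[0,0,0],[-0.4,0,0],0],[[0,0,0],[-0.4,0,0],0]]}}

```text
time_s: 13.7
tcp_pos: [0.5648, 0.0612, 0.0363]
tcp_rot: [-0.022, 3.141, 0.0]
ft_force: [1.6, -1.0, 0.7]
gripper_width: -0.001
```

Run:
```python
from h import *
S=read_camera("side"); o=readout.get_obs();p=o["tcp_pos"];print(p,o["ft_force"])
save("c5.png",cv2.resize(S["frame"][190:340,220:420],None,fx=4,fy=4,interpolation=cv2.INTER_CUBIC))
```

```text
[0.56392885 0.0613121  0.03625105] [ 0.70575413 -0.14703461  0.64224184]
```

View pics/c5.png

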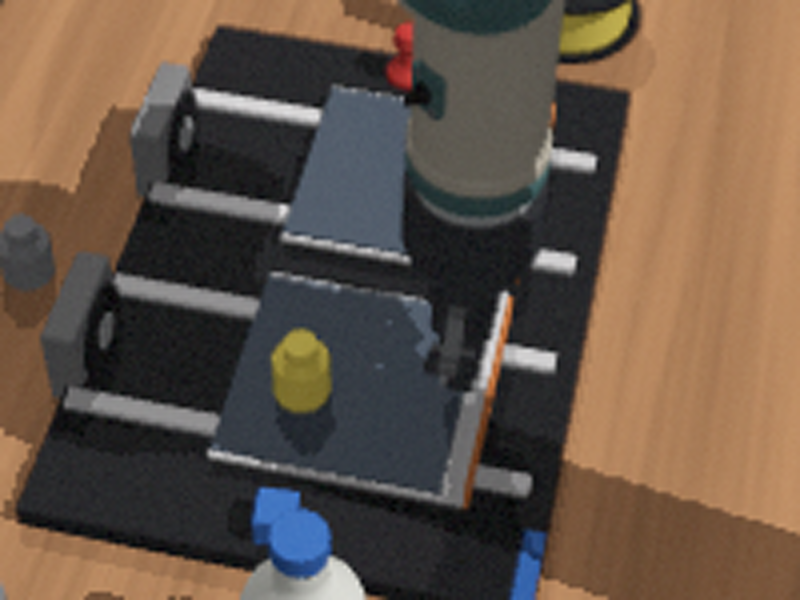

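The tray is following the finger. Its lip is at (490,390) in the crop and the yellow print stands upright at (301,370). I'll continue to the stop.

>>> {"method": "play_rows", "body": {"plan": [[[0,0,0],[-0.3,0,0],0],[[0,0,0],[-0.4,0,0],0],[[0,0,0],[-0.4,0,0],0],[[0,0,0],[-0.4,0,0],0],[[0,0,0],[-0.4,0,0],0],[[0,0,0],[-0.4,0,0],0],[[0,0,0],[-0.3,0,0],0],[[0,0,0],[-0.2,0,0],0],[[0,0,0],[-0.2,0,0],0],[[0,0,0],[-0.2,0,0],0],[[0,0,0],[-0.1,0,0],0]]}}

```text
time_s: 15.12
tcp_pos: [0.532, 0.0612, 0.0364]
tcp_rot: [-0.022, 3.141, 0.0]
ft_force: [1.7, -0.6, -0.3]
gripper_width: -0.002
```

>>> {"method": "play_rows", "body": {"plan": [[[0,0,0],[-0.2,0,0],0],[[0,0,0],[-0.2,0,0],0],[[0,0,0],[-0.2,0,0],0],[[0,0,0],[-0.1,0,0],0]]}}

```text
time_s: 15.62
tcp_pos: [0.5299, 0.0612, 0.0367]
tcp_rot: [-0.022, 3.132, 0.0]
ft_force: [10.5, -0.5, -9.3]
gripper_width: -0.002
```

The force rose to 10 N with the motion stalled, so the tray is at its stop. I'll back the finger off, lift, and go round to the front of the empty tray.

>>> {"method": "play_rows", "body": {"plan": [[[0,0,0],[0,0,0],0],[[0,0,0],[0,0,0],0],[[0,0,0],[0.5,0,0],0],[[0,0,0],[0.8,0,0],0],[[0,0,0],[0.5,0,0],0],[[0,0,0],[0,0,1],0],[[0,0,0],[0,0,3],0],[[0,0,0],[0,0,5],0],[[0,0,0],[0,0,3],0],[[0,0,0],[-2,-4,0],0],[[0,0,0],[-2,-4.9,0],0],[[0,0,0],[-1,-5,0],0],[[0,0,0],[0,-3,0],0],[[0,0,0],[0,0,0],0]]}}

```text
time_s: 17.38
tcp_pos: [0.4928, -0.1094, 0.157]
tcp_rot: [-0.017, 3.141, -0.0]
ft_force: [0.2, 0.6, -0.5]
gripper_width: 0.001
```

Run:
```python
from h import *
S=read_camera("side"); o=readout.get_obs();p=o["tcp_pos"];print(p,o["ft_force"])
save("c6.png",cv2.resize(S["frame"][190:340,220:420],None,fx=4,fy=4,interpolation=cv2.INTER_CUBIC))
```

```text
[ 0.49268332 -0.10808123  0.15679849] [-0.43648215  0.75007563  1.15127451]
```

View pics/c6.png

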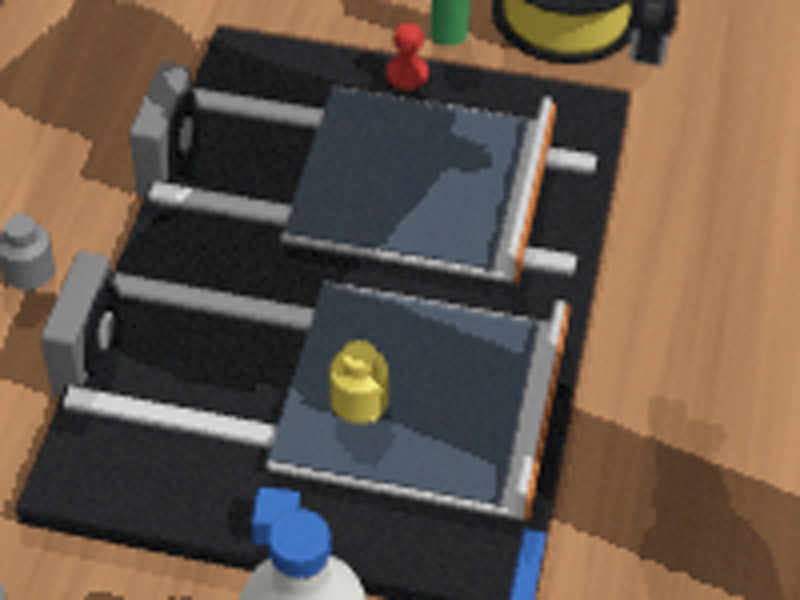

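The picture shows the full tray out with the print upright at (358,382), and the empty tray clear. I'll lower the finger in front of the empty lip and push.

>>> {"method": "play_rows", "body": {"plan": [[[0,0,0],[0,0,-3],0],[[0,0,0],[0,0,-3],0],[[0,0,0],[0,0,-3],0],[[0,0,0],[0,0,-2],0],[[0,0,0],[0,0,-0.9],0],[[0,0,0],[1,0,0],0],[[0,0,0],[1,0,0],0],[[0,0,0],[0.8,0,0],0],[[0,0,0],[0.4,0,0],0],[[0,0,0],[0.3,0,0],0],[[0,0,0],[0.3,0,0],0],[[0,0,0],[0.3,0,0],0],[[0,0,0],[0.4,0,0],0],[[0,0,0],[0.5,0,0],0],[[0,0,0],[0.6,0,0],0],[[0,0,0],[0.6,0,0],0],[[0,0,0],[0.6,0,0],0]]}}

```text
time_s: 19.55
tcp_pos: [0.5613, -0.1076, 0.0372]
tcp_rot: [0.022, -3.141, -0.001]
ft_force: [-1.4, 1.5, 1.3]
gripper_width: -0.001
```

Contact shows as −1.4 N in x, so I'll keep pushing. Home is expected near x ≈ 0.62.

>>> {"method": "play_rows", "body": {"plan": [[[0,0,0],[0.6,0,0],0],[[0,0,0],[0.6,0,0],0],[[0,0,0],[0.6,0,0],0],[[0,0,0],[0.6,0,0],0],[[0,0,0],[0.6,0,0],0],[[0,0,0],[0.6,0,0],0],[[0,0,0],[0.5,0,0],0],[[0,0,0],[0.4,0,0],0],[[0,0,0],[0.4,0,0],0],[[0,0,0],[0.3,0,0],0],[[0,0,0],[0.3,0,0],0],[[0,0,0],[0.2,0,0],0],[[0,0,0],[0.2,0,0],0]]}}

```text
time_s: 21.18
tcp_pos: [0.6202, -0.1078, 0.0374]
tcp_rot: [-0.022, 3.141, 0.0]
ft_force: [-0.5, 1.5, 2.5]
gripper_width: 0.001
```

>>> {"method": "play_rows", "body": {"plan": [[[0,0,0],[0.2,0,0],0],[[0,0,0],[0.2,0,0],0],[[0,0,0],[0.2,0,0],0],[[0,0,0],[0.2,0,0],0]]}}

```text
time_s: 21.68
tcp_pos: [0.6229, -0.1076, 0.0371]
tcp_rot: [0.024, -3.131, -0.001]
ft_force: [-13.7, 0.3, 10.2]
gripper_width: -0.002
```

It stalled at 14 N near the expected place, so the empty tray is home. I'll retreat and check.

>>> {"method": "play_rows", "body": {"plan": [[[0,0,0],[0,0,0],0],[[0,0,0],[0,0,0],0],[[0,0,0],[-0.8,0,0],0],[[0,0,0],[-1.5,0,0],0],[[0,0,0],[-1.5,0,0],0],[[0,0,0],[0,0,3],0],[[0,0,0],[0,0,5],0],[[0,0,0],[0,0,5],0],[[0,0,0],[-5,0,2],0],[[0,0,0],[-5,0,0],0],[[0,0,0],[-5,0,0],0],[[0,0,0],[0,0,0],0]]}}

```text
time_s: 23.18
tcp_pos: [0.4356, -0.1069, 0.1872]
tcp_rot: [0.02, -3.139, -0.001]
ft_force: [0.1, -0.1, 0.1]
gripper_width: 0.003
```

Run:
```python
from h import *
T=read_camera("top");S=read_camera("side"); o=readout.get_obs();print(o["tcp_pos"],o["ft_force"])
a=cv2.resize(T["frame"][165:305,205:405],(400,280)); b=cv2.resize(S["frame"][140:350,200:400],(400,420))
a=cv2.copyMakeBorder(a,0,140,0,0,cv2.BORDER_CONSTANT); save("c7.png",np.hstack([a,b]))
```

```text
[ 0.44012843 -0.10804865  0.18776291] [ 0.5778475  -0.30493948  0.01463501]
```

View pics/c7.png

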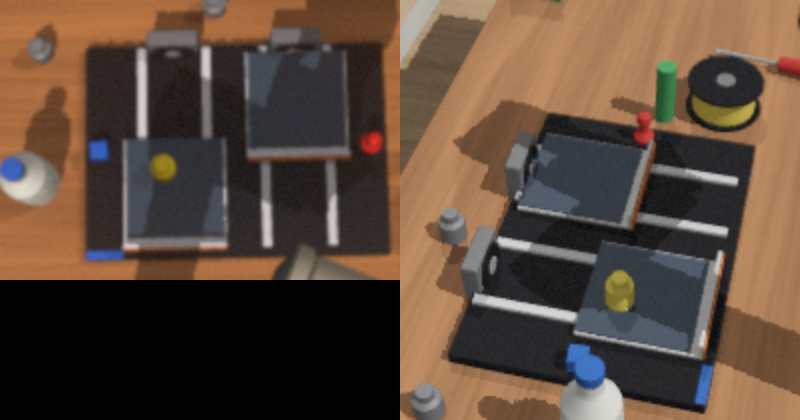

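The full tray is out with the print upright at (163,167) in the top view. The empty tray is fully back against its fan, and the bystanders are in place. I'm handing in.

```bash
python3 -c "
from rig import order; print(order.job_done())"
```

```text
the job is handed in; nothing more can be done
None
```

The full tray is drawn out to its stop with the yellow print still standing on it, the empty tray is pushed home, and the job is handed in. The hand-in gave no verdict.

- **Full tray:** I hooked the lip from behind with the closed fingertips and pulled until the motion stalled at about 10 N.
- **Empty tray:** I pushed its front strip until it stalled at about 14 N, within a few mm of where I expected home to be.
- **Last checks:** the final pictures from both cameras show the print upright and the empty tray back against its fan. The bystanders in view look unmoved; the scraper and most of the screwdriver were outside those crops. The arm stood clear with no load on it at 23 s of the 42 s allowed. I judged both tray positions from the stall forces and pictures, not from a joint reading.
- **Failed try:** my first pull passed over the lip without touching it. The closed fingertips sat only a few mm below the TCP, not the 17 mm stated, so I went lower and repeated the pull. Neither the tray nor the print moved during that miss.
- **Disagreement:** the two cameras put the lips about 3–9 mm apart, so I relied on contact force rather than the measured positions.

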